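# Clip the push rod into the tester and pin it to the drive fork

### The job

Take the rod with the flat drilled tongue and press it down, tongue flat and pointing at the drive fork, until both spring clips have snapped around it, then slide it along the clips until the tongue is fully home in the fork. Then push the long headed pin down through fork and tongue until its head sits on the fork, and let go. Leave everything else where it is.

Things in the scene. Friction and masses are not known exactly. Their poses are not given: they have to be found in the camera images.
- rod_mid (a point): Push rod, loose, bare aluminium, 192 mm long, 0.2 kg: point on its axis half-way along, near its centre of mass. x to the tongue, z normal to the tongue's faces (up at the start). Round shaft 22 mm in diameter from x = -96 to +62 mm, then to +96 a flat square-nosed tongue 30 mm wide, 10 mm thick, centred on the axis. Starts level in one groove of the rest; the plain rod is in the other; which varies.
- rod_hole (a point): Centre, half-way through the thickness, of the 17 mm hole in the rod's tongue: 78 mm ahead of rod_mid, 18 mm short of the nose. Axes as rod_mid.
- rod: The push rod as a whole; origin and axes as rod_mid.
- rest: Fixed grey rest, base 130 x 160 x 8 mm, origin under its centre. Two V grooves along its x, at y = +50 and -50 mm, each of two 12 mm wide V supports at x = +50 and -50 mm: a shaft is free for 88 mm between them. A rod in it has its axis 45 mm above the bench.
- tester: Fixed tester: aluminium base plate 90 mm wide, 12 mm thick, on it in a row along x a spring clip, a second clip, a steel fork and a white drive head 95 mm high with blue sides. Origin on the bench midway between the clips. x points along the row from clips to fork, z up. A fully home rod has rod_mid at x = +36 mm.
- cradle (a point): Midway between the two clips, on the axis of a seated rod, 50 mm above the bench. Axes as tester. Put the rod in with rod_mid at about x = -4 mm: the shaft then spans both clips (the wide tongue must not bear on one) and the nose is 8 mm short of the fork, whose upper plate bars the tongue from above. The slide home is then 40 mm; grip again nearer the tail for it.
- clip_rear (a point): Centre of the clip away from the fork, on the seated axis, 45 mm behind cradle. Axes as tester. Each clip is 14 mm long along x, a pair of spring steel fingers at +y and -y, flared at the top (73 mm above the bench) to a mouth about 38 mm wide, narrowing to 17 mm, with a support under the shaft. 76 mm is clear between the clips.
- clip_front (a point): Centre of the clip next to the fork, like clip_rear, 45 mm ahead of cradle. Axes as tester. Pressing the shaft straight down with about 7 to 12 N in all snaps both clips over it; after that it slides along x against about 2 to 6 N of friction and stays put. Grip it midway between the clips to press; one may still snap first: the rod is in when it is level.
- fork_mid (a point): Centre of the fork's slot on the axis of its pin holes, 114 mm ahead of cradle, 50 mm above the bench; the tongue's hole comes here when the tongue is home against the slot's back. Axes as tester. The slot is 16 mm high, open to both sides and to the clips; its mouth is 14 mm nearer the clips, its back 18 mm further on.
- fork_top (a point): Centre of the mouth of the 17 mm pin hole on top of the fork, 16 mm above fork_mid, 66 mm above the bench. Axes as tester. The fork is two level steel plates 32 x 44 mm, 8 mm thick, with the vertical hole through both. The drive head begins 53 mm further along x.
- pin_mid (a point): Coupling pin, loose, steel, 0.15 kg, 82 mm long: point on its axis half-way along, z up to the head. Stands upright, head up, in the pin block. Shank 14 mm in diameter, 46 mm long, the last 10 mm tapering to 7 mm; plain round head 24 mm in diameter, 36 mm tall. Head's underside 5 mm above this point, its top 41 mm above, the tip 41 mm below.
- pin_shoulder (a point): Centre of the underside of the coupling pin's head, 5 mm above pin_mid; axes as pin_mid.
- pin: The coupling pin as a whole; origin and axes as pin_shoulder.
- pin_block: Fixed grey plastic block 55 x 135 mm, 52 mm high, origin under its centre; two 18 mm holes, 38 mm either side of the centre along y, one with the coupling pin, one with the short pin, heads resting on its top; which is where varies.
- short_pin: Short stop pin, not needed: shank 14 x 22 mm, broad low head 36 mm in diameter, 16 mm tall; origin at the underside of the head.
- plain_rod: Plain rod, not needed: 22 mm shaft like the push rod's but ending in a 12 mm round spigot in place of the tongue, 192 mm long; origin on its axis half-way along.
- oil: White bottle, 56 mm in diameter, 150 mm tall; origin under its centre. Not needed.
- weight: Brass calibration weight, 50 mm in diameter, 76 mm tall; origin under its centre. Not needed.
- wrench: Wrench, 180 mm long, lying along its x. Not needed.
- screwdriver: Screwdriver, 190 mm long, lying along its x. Not needed.
- collar: Steel collar, 72 mm in diameter, 20 mm tall; origin under its centre. Not needed.
- jar: Glass jar with a steel lid, 64 mm in diameter, 75 mm tall; origin under its centre. Not needed.
There are look-alikes about, which are no part of the job. What is shaped like the rod but green or yellow is not meant.

How it is judged:
By the outcome, as a careful person would: the job done as asked, in the order asked, and still so for the second after the job is handed in, with the robot touching nothing.
It also fails if it takes over 67 s, if anything falls off the work surface, if the arm or the gripper's body presses on something with over 40 N, if the wrist force passes 120 N, or if a joint passes its speed limit or range.

### The arm

A 7-joint arm with a two-finger parallel gripper is mounted at the origin on the work surface. World frame = base frame: x ahead of the robot, y to its left, z up, the work surface at z = 0. Lengths are in m, angles in rad, forces in N, time in s.
With the tool pointing down it reaches from about 0.425 to 0.925 m from the base axis. Payload 6.8 kg.
Tool frame: the origin (TCP) lies at the very end of the fingers, on their centre line; the grasp point (between the pads) lies 19 mm behind it; z points along the fingers, y is the line along which they close (so a half turn about z gives the same grasp; the last joint's range is limited). The gripper opens to 85 mm and grips with 20 to 120 N. Pads are 22 mm wide; open, the fingers measure 114 mm over their backs; the gripper's body (76 mm by 85 mm) begins 54 mm behind the grasp point. The pads swing forward as they close: fully open they stand 13 mm farther back than shut.
Start: joints at [1.011, 0.477, 0.022, 1.555, -0.011, 1.109, -0.083], TCP at [0.295, -0.607, 0.231] pointing down, gripper open.
Joint ranges: [-2.96, 2.96], [-0.34, 2.1], [-1.41, 1.46], [0.24, 2.44], [-1.37, 4.51], [0.17, 1.92], [-2.96, 2.96]. Speed limits (rad/s): [2.39, 2.39, 3.14, 3.14, 3.14, 3.14, 3.14].

### API

Orientations are given as a rotation vector (axis times angle).
In Python, from bench import r gives the robot as it stands.
- The arm moves only by the tool play_rows, never from a script. Its argument "targets" is text: rows parted by semicolons, each of 5 numbers parted by spaces: the closure, from -1 (fully open) to 1 (shut), then the shift along the tool's x, y, z in m, then the turn about the tool's z in rad. In form: gripper dx dy dz spin; .... A call has 1 to 8 rows; each row is the pose to reach, as a shift and turn from the pose commanded when the call began, along the tool's axes at that moment; what a row does not reach only later rows make up. A row lasts 1/12 s, in which the tool goes at most 41.7 mm and 7.16 degrees, less where a joint would pass 70% of its speed; a pose out of reach is approached as far as the arm can. A call with a gripper value outside its range is refused whole. The fingers move at their own pace and stop on an object; "squeeze" is the grip in N (left out, the last holds). Time passes only in rows, so rows that repeat a pose let the fingers close. It gives the time, the measured TCP pose, the force, the opening and the grip force at its end, in the units of the state.
- r.get_obs(): the state, without advancing time (a new reading comes with each control period).
- r.grab_frame(name): name is "scene" or "top" or "wrist"; returns the picture (420x560x3 uint8, red, green, blue); there is no depth.
- r.camera_info(name): a dict with "fov_y" (degrees; the focal length in pixels is half the picture's height over the tangent of half this angle, whatever the lens; pixels are square), "cx", "cy" (the principal point, pixels), "position" and "rotation" of the camera in the world. Camera axes: x right, y down, z forward; pixel columns grow to the right and rows downward; lengths in m; the calibration is good to about 2 mm. The wrist camera is an equidistant fisheye: a pixel r from the principal point sees the ray r / f radians off the axis. A picture is of the moment at which its call begins: read the wrist's pose just before it. camera_info takes no time and is no camera call; for the wrist camera it gives the pose at the moment of the call.
- r.hand_in(): hands the job in; it is judged then, once.
The state is a dict: "clock": time; "joints": joint angles; "qvel": joint speeds; "tau": joint torques, N m; "tcp_pos": TCP position; "orientation": TCP orientation; "contact_force": force on the tool from outside, world axes, zero at the start; "moment": the same for the moment, N m; "grip_width": finger opening in m; "gripper_force": force on a finger pad.
Only numpy, scipy, OpenCV 4.12 (cv2) and the standard library are available. Lean on these libraries where they do the work, as an engineer would, in place of code of your own. Each camera call takes 0.05 s, during which the arm holds its last target. There are 200 camera calls.

## Working session

There is one attempt and no reset: what is moved stays moved. The work goes in short steps, Python scripts to look and compute and a tool call to move; the robot and the scene stay as the last step left them, time stands still between calls to the robot, and variables do not carry over. Pictures are saved under pics/ and viewed, at most 10 in all, crops included, and the job is handed in when it is done.

Besides the shell and the picture viewer there is one more tool, called after "Request:" by a JSON object that holds its "api" and its "payload", one argument or row to a line. play_rows: Moves the arm, as the interface text tells. Its arguments: {"type":"object","properties":{"targets":{"type":"string"},"squeeze":{"type":"number"}},"required":["targets"]}

```bash
mkdir -p pics
python3 - <<'E'
from bench import r
import cv2
for n in("scene","top"):
    c=r.camera_info(n);print(n,{k:(v.round(4).tolist() if hasattr(v,'round') and not isinstance(v,float) else v) for k,v in c.items()})
    im=r.grab_frame(n)[:,:,::-1]
    cv2.imwrite(f"pics/{n}0.png",cv2.resize(im,(800,600),interpolation=cv2.INTER_CUBIC))
print(r.get_obs())
E
```

```text
scene {'fov_y': 47.36903999468686, 'cx': 277.66351859442045, 'cy': 208.30031647088714, 'position': [1.1354, 0.5524, 0.7185], 'rotation': [-0.9198, -2.3472, 1.2001]}
top {'fov_y': 42.89240624716261, 'cx': 284.25059059116, 'cy': 214.40672704971388, 'position': [0.2346, -0.1258, 1.6303], 'rotation': [-2.1483, 2.1004, -0.17]}
{'clock': 0.1, 'joints': array([ 1.01090643,  0.47773032,  0.02230144,  1.55635892, -0.01146266,
        1.10932058, -0.08310136]), 'qvel': array([-0.00030083, -0.00074941,  0.00180571, -0.00237199, -0.00121509,
        0.00070061, -0.00140508]), 'tau': array([ 4.57288435e-03, -5.97757065e+01,  1.61362141e+00, -2.81950897e+01,
        1.28423574e-02,  5.04759126e-03, -3.10243308e-05]), 'tcp_pos': array([ 0.29445294, -0.60678263,  0.23041085]), 'orientation': array([-3.06018301e+00, -7.03399054e-01,  8.03378295e-04]), 'contact_force': array([ 1.16247819, -0.23511196,  0.55858089]), 'moment': array([-0.04412889,  0.02694299, -0.02641753]), 'gripper_force': 0.0, 'grip_width': 0.08490359378554443}
```

View pics/top0.png

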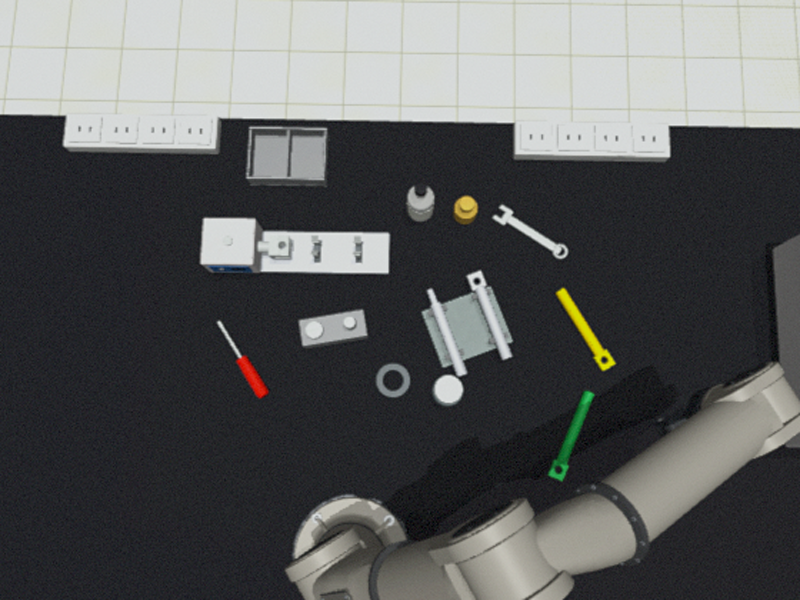

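View pics/scene0.png

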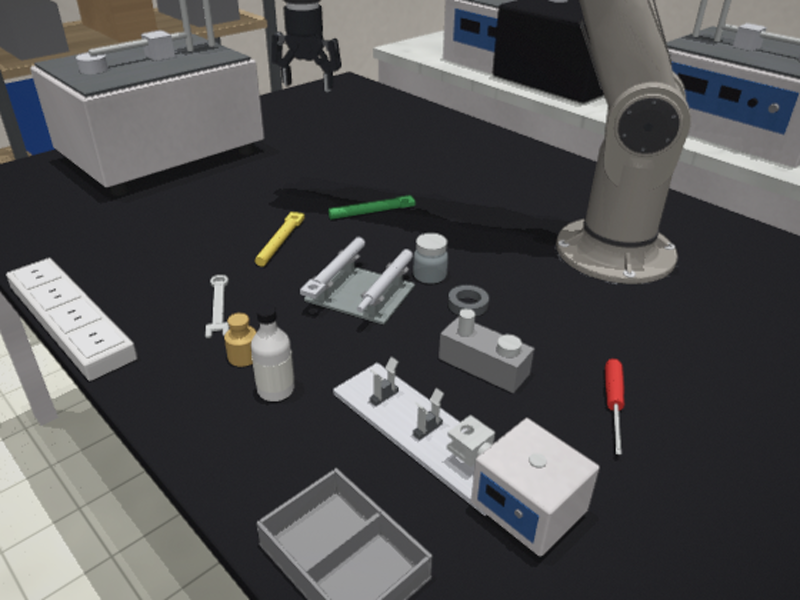

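The top view shows the push rod in the right groove, with its tongue at about (477,280) and tail at (506,355). The tester's clips are at (358,250) and (317,250), the fork hole is near (281,245), and the coupling pin is at (349,322).

```bash
cat > h.py <<'E'
from bench import r
import numpy as np, cv2
from scipy.spatial.transform import Rotation as R
def ray(name,uv,s=1.0,info=None):
    """world ray of pixel uv (pixel centre convention) in a picture enlarged by s"""
    c=info or r.camera_info(name); f=210/np.tan(np.radians(c['fov_y']/2))
    d=np.array([(uv[0]/s-c['cx'])/f,(uv[1]/s-c['cy'])/f])
    if name=='wrist':
        t=np.hypot(*d); v=np.r_[d/t*np.sin(t) if t>1e-9 else d,np.cos(t)]
    else: v=np.r_[d,1]
    M=np.array(c['rotation']); M=R.from_rotvec(M) if M.size==3 else R.from_matrix(M)
    return np.array(c['position']),M.apply(v)
def at(name,uv,z,s=1.0,info=None):
    p,v=ray(name,uv,s,info); return p+v*(z-p[2])/v[2]
def tool(o=None):
    o=o or r.get_obs(); return o['tcp_pos'],R.from_rotvec(o['orientation'])
def shift(target):
    p,Q=tool(); return Q.inv().apply(np.array(target)-p)
E
python3 - <<'E'
from h import *
s=800/560
P={'tongue_hole':(477,281,.05),'tail':(506,356,.045),'nose':(474,272,.045),'clipR':(358,250,.06),'clipF':(317,250,.06),'forkhole':(281,245,.066),'pin':(349,322,.088),
'baseA':(389,233,.012),'baseB':(389,274,.012)}
W={k:at('top',v[:2],v[2],s) for k,v in P.items()}
for k,v in W.items(): print(k,v.round(4))
a=W['nose']-W['tail'];print(np.degrees(np.arctan2(a[1],a[0])),np.linalg.norm(a))
b=W['forkhole']-W['clipR'];print(np.degrees(np.arctan2(b[1],b[0])),np.linalg.norm(b))
p,Q=tool();print(p,Q.as_matrix().round(3)); print(r.camera_info('wrist'))
E
```

```text
tongue_hole [ 0.5686 -0.2492  0.05  ]
tail [ 0.4116 -0.311   0.045 ]
nose [ 0.5891 -0.243   0.045 ]
clipR [0.6282 0.0037 0.06  ]
clipF [0.6264 0.0906 0.06  ]
forkhole [0.6342 0.1664 0.066 ]
pin [0.4695 0.0146 0.088 ]
baseA [ 0.6799 -0.0589  0.012 ]
baseB [ 0.5882 -0.0614  0.012 ]
20.955672951397673 0.19003580966542807
87.88509543950718 0.16295066749188467
[ 0.29445294 -0.60678263  0.23041085] [[ 0.9    0.437 -0.001]
 [ 0.437 -0.9    0.001]
 [-0.    -0.002 -1.   ]]
{'fov_y': 65.70646984690485, 'cx': 279.3969245919204, 'cy': 210.56257307842222, 'position': array([ 0.36747557, -0.56927498,  0.37487964]), 'rotation': array([ 2.42246769, -1.51682621, -0.25006832])}
```

Request:
{"api": "play_rows", "payload": {
  "targets": "-1 0.30 -0.207 0 0.086;-1 0.30 -0.207 0 0.086;-1 0.30 -0.207 0 0.086;-1 0.30 -0.207 0 0.086;-1 0.30 -0.207 0 0.086;-1 0.30 -0.207 0 0.086;-1 0.30 -0.207 0 0.086;-1 0.30 -0.207 0 0.086"
}}

```text
clock: 0.77
tcp_pos: [0.4593, -0.3152, 0.2311]
orientation: [-3.089, -0.571, 0.001]
contact_force: [0.4, -0.3, -0.4]
grip_width: 0.0854
gripper_force: 0.0
```

Request:
{"api": "play_rows", "payload": {
  "targets": "-1 0 0 0 0;-1 0 0 0 0;-1 0 0 0 0"
}}

```text
clock: 1.02
tcp_pos: [0.4585, -0.3174, 0.2311]
orientation: [3.089, 0.572, -0.001]
contact_force: [0.2, -1.0, -0.3]
grip_width: 0.0854
gripper_force: 0.0
```

Run:
```python
from h import *
p,Q=tool();print(p,Q.as_matrix().round(3))
c=r.camera_info('wrist');print(c)
im=r.grab_frame('wrist')[:,:,::-1]
cv2.imwrite("pics/w1.png",cv2.resize(im,(800,600),interpolation=cv2.INTER_CUBIC))
```

```text
[ 0.45852594 -0.31740052  0.23107015] [[ 0.934  0.358 -0.001]
 [ 0.358 -0.934 -0.   ]
 [-0.001 -0.    -1.   ]]
{'fov_y': 65.70646984690485, 'cx': 279.3969245919204, 'cy': 210.56257307842222, 'position': array([ 0.53431536, -0.28605958,  0.37545879]), 'rotation': array([ 2.35907679, -1.62219918, -0.26589166])}
```

View pics/w1.png

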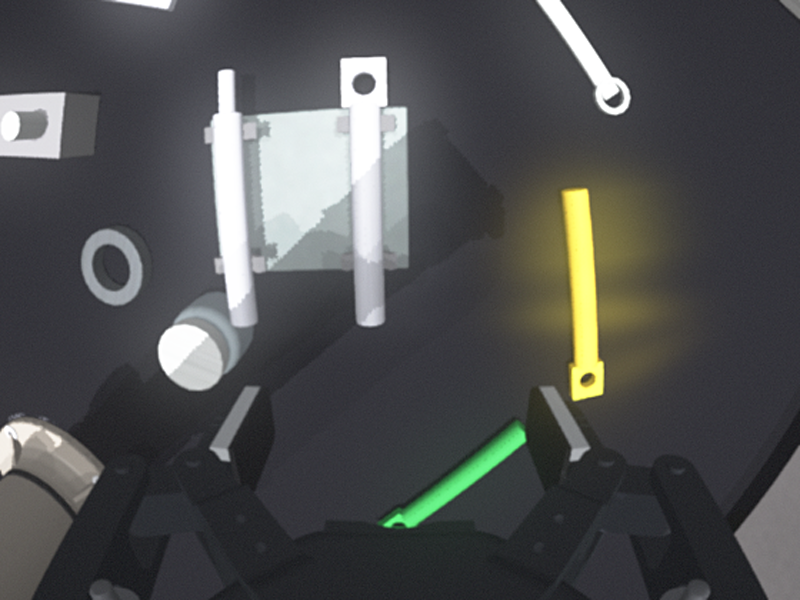

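The wrist view shows the push rod: its nose edge is centred at (363,58), the hole at (364,83) and the tail end at (370,325). The coupling pin's head is at the left, at (11,125).

Run:
```python
from h import *
s=800/560
h=at('wrist',(364,83),.050,s);n=at('wrist',(363,58),.050,s);t=at('wrist',(370,325),.040,s);m=at('wrist',(367,200),.045,s)
# supports' edges
print(h,n,t,m)
a=h-t;th=np.arctan2(a[1],a[0]);print(np.degrees(th),np.linalg.norm(a[:2]),'expect .174')
u=np.array([np.cos(th),np.sin(th),0])
for mid in (h-.078*u,n-.096*u,t+.096*u): print('mid',mid)
mid=((h-.078*u)*2+(t+.096*u))/3
p,Q=tool();print('tool ang',np.degrees(np.arctan2(Q.as_matrix()[1,0],Q.as_matrix()[0,0])))
g=mid+.004*u;g[2]=.045-.019
print(mid,'shift',shift(g).round(4))
```

```text
[ 0.5698527  -0.24751412  0.05      ] [ 0.58651904 -0.24042293  0.05      ] [ 0.40189143 -0.3129656   0.04      ] [ 0.49257452 -0.27820389  0.045     ]
21.289963531154484 0.180263376710569 expect .174
mid [ 0.49717583 -0.27583499  0.05      ]
mid [ 0.49707057 -0.27527938  0.05      ]
mid [ 0.49133989 -0.27810915  0.04      ]
tool ang 20.86575179413603
[ 0.49523052 -0.27659304  0.04666667] shift [ 0.0538 -0.0257  0.205 ]
```

Request:
{"api": "play_rows", "payload": {
  "targets": "-1 0.055 -0.0255 0.03 -0.007;-1 0.055 -0.0255 0.07 -0.007;-1 0.055 -0.0255 0.11 -0.007;-1 0.055 -0.0255 0.14 -0.007;-1 0.055 -0.0255 0.17 -0.007;-1 0.055 -0.0255 0.19 -0.007;-1 0.055 -0.0255 0.205 -0.007;-1 0.055 -0.0255 0.205 -0.007"
}}

```text
clock: 1.73
tcp_pos: [0.4978, -0.2746, 0.0228]
orientation: [-3.085, -0.577, 0.009]
contact_force: [0.8, 0.0, -1.0]
grip_width: 0.0856
gripper_force: 0.0
```

Request:
{"api": "play_rows", "payload": {
  "targets": "0 0 0 0 0;0.3 0 0 0 0;0.6 0 0 0 0;1 0 0 0 0;1 0 0 0 0;1 0 0 0 0;1 0 0 0 0;1 0 0 0 0",
  "squeeze": 60
}}

```text
clock: 2.4
tcp_pos: [0.5023, -0.2755, 0.0277]
orientation: [3.084, 0.581, 0.004]
contact_force: [-0.2, -3.7, 7.6]
grip_width: 0.0203
gripper_force: 58.5
```

Request:
{"api": "play_rows", "payload": {
  "targets": "1 0 0 -0.02 0;1 0 0 -0.05 0;1 0 0 -0.085 0;1 0 0 -0.12 0;1 0 0 -0.155 0;1 0 0 -0.175 0;1 0.02 -0.035 -0.175 -0.1;1 0.04 -0.07 -0.175 -0.2"
}}

```text
clock: 3.07
tcp_pos: [0.5127, -0.1954, 0.2027]
orientation: [3.012, 0.885, 0.003]
contact_force: [1.5, 1.7, -2.9]
grip_width: 0.0202
gripper_force: 59.3
```

Run:
```python
from h import *
o=r.get_obs();print(o['joints'].round(2),o['tcp_pos'],o['grip_width'],o['contact_force'])
print(shift([.53,-.03,.20]).round(4)); M=tool()[1].as_matrix();print(np.degrees(np.arctan2(M[1,0],M[0,0])))
```

```text
[ 0.4   0.31 -0.18  1.88  0.07  0.96 -0.81] [ 0.51271854 -0.19542365  0.20274628] 0.02020109843068029 [ 1.5493591   1.70149468 -2.92437421]
[ 0.104  -0.1298  0.0025]
32.736017236438926
```

Remaining turn: about −0.97 rad.

Request:
{"api": "play_rows", "payload": {
  "targets": "1 0.015 -0.018 0 -0.12;1 0.03 -0.036 0 -0.24;1 0.045 -0.054 0 -0.36;1 0.06 -0.072 0 -0.48;1 0.075 -0.09 0 -0.6;1 0.09 -0.11 0 -0.72;1 0.104 -0.13 0 -0.84;1 0.104 -0.13 0 -0.96"
}}

```text
clock: 3.73
tcp_pos: [0.529, -0.0215, 0.2011]
orientation: [-2.246, -2.192, -0.002]
contact_force: [0.3, 1.6, -3.5]
grip_width: 0.0199
gripper_force: 59.2
```

Request:
{"api": "play_rows", "payload": {
  "targets": "1 0 0 0 0;1 0 0 0 0;1 0 0 0 0"
}}

```text
clock: 3.98
tcp_pos: [0.5293, -0.0294, 0.2009]
orientation: [-2.268, -2.173, 0.002]
contact_force: [0.5, -0.4, -1.7]
grip_width: 0.0202
gripper_force: 59.2
```

Run:
```python
from h import *
p,Q=tool();print(p,Q.as_matrix().round(3))
c=r.camera_info('wrist')
im=r.grab_frame('wrist')[:,:,::-1]
import pickle;pickle.dump(c,open('w2.pkl','wb'))
cv2.imwrite("pics/w2.png",cv2.resize(im,(800,600),interpolation=cv2.INTER_CUBIC))
```

```text
[ 0.52926679 -0.02944719  0.20089963] [[ 0.043  0.999 -0.001]
 [ 0.999 -0.043 -0.   ]
 [-0.001 -0.001 -1.   ]]
```

View pics/w2.png

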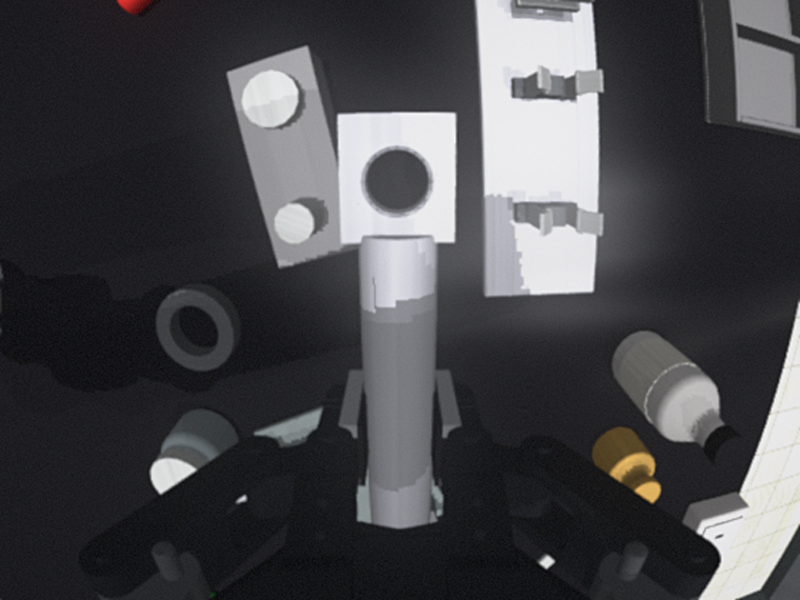

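The wrist view shows the rod held well, with its tongue flat, the hole at (397,181) and the nose at row 113. The clips are at about (557,85) and (557,217). I'll enlarge the tester part.

Run:
```python
from h import *
im=cv2.imread("pics/w2.png")[0:310,450:650]
im=np.hstack([im[0:155],im[155:310]])
cv2.imwrite("pics/w2c.png",cv2.resize(im,(800,310),interpolation=cv2.INTER_CUBIC))
```

```text
(no output)
```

View pics/w2c.png

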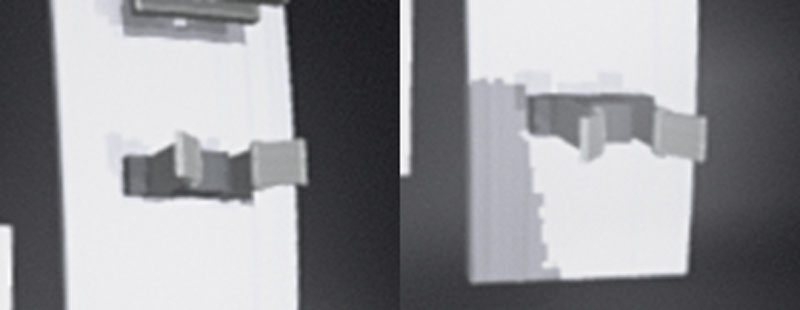

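Run:
```python
from h import *
import pickle;c=pickle.load(open('w2.pkl','rb'));s=800/560
L=lambda x,y:(450+x/2,y/2)
Rr=lambda x,y:(450+(x-400)/2,155+y/2)
A=lambda q,z:at('wrist',q,z,s,c)
fl,fr=A(L(176,157),.073),A(L(306,163),.073)
rl,rr=A(Rr(582,137),.073),A(Rr(705,138),.073)
print('F',fl,fr,np.linalg.norm(fl-fr));print('R',rl,rr,np.linalg.norm(rl-rr))
F=(fl+fr)/2;B=(rl+rr)/2;a=F-B
print('clips',F,B,np.linalg.norm(a),np.degrees(np.arctan2(a[1],a[0])),'cradle',(F+B)/2)
e1,e2=A(Rr(469,283),.012),A(Rr(687,275),.012); print('end',e1,e2,np.linalg.norm(e1-e2),(e1+e2)/2)
g1,g2=A(L(67,305),.012),A(L(52,5),.012);a=g2-g1;print('left edge ang',np.degrees(np.arctan2(a[1],a[0])),g1,g2)
g1,g2=A(L(299,305),.012),A(Rr(687,275),.012);a=g1-g2;print('right edge ang',np.degrees(np.arctan2(a[1],a[0])))
h,n=A((397,181),.2232),A((397,113),.2232);p=tool()[0]
print('rod hole/nose rel tcp',h-p,n-p); m=A((398,237),.2182+.011);print('shoulder',m-p)
for k,q in(('pin',(294,223)),('short',(271,99))): print(k,A(q,.088 if k=='pin' else .068))
```

```text
F [0.61548463 0.09726668 0.073     ] [0.65799436 0.0984     0.073     ] 0.04252483557292087
R [0.61644658 0.00904894 0.073     ] [0.65813409 0.00863151 0.073     ] 0.041689596197469383
clips [0.63673949 0.09783334 0.073     ] [0.63729033 0.00884022 0.073     ] 0.08899482545849909 90.35463880786001 cradle [0.63701491 0.05333678 0.073     ]
end [ 0.59224582 -0.05657003  0.012     ] [ 0.68242204 -0.05689318  0.012     ] 0.09017679946735016 [ 0.63733393 -0.0567316   0.012     ]
left edge ang 90.31177917861724 [0.59193229 0.05152912 0.012     ] [0.59132099 0.16386548 0.012     ]
right edge ang 90.15528340480328
rod hole/nose rel tcp [0.00187545 0.07584484 0.02219344] [0.00265847 0.09373488 0.02219344]
shoulder [0.00155399 0.0620005  0.02819344]
pin [0.47066589 0.01725923 0.088     ]
short [0.45706499 0.09160887 0.068     ]
```

Request:
{"api": "play_rows", "payload": {
  "targets": "1 0.02 0.025 0 -0.01;1 0.042 0.05 0 -0.02;1 0.064 0.078 0 -0.03;1 0.085 0.104 0 -0.04;1 0.085 0.104 0.03 -0.04;1 0.085 0.104 0.06 -0.04;1 0.085 0.104 0.09 -0.04;1 0.085 0.104 0.09 -0.04"
}}

```text
clock: 4.7
tcp_pos: [0.6326, 0.0506, 0.1047]
orientation: [-2.218, -2.216, 0.015]
contact_force: [-2.3, -0.3, -3.7]
grip_width: 0.0199
gripper_force: 59.3
```

Request:
{"api": "play_rows", "payload": {
  "targets": "1 0 0 0.02 0;1 0 0 0.04 0;1 0 0 0.044 0;1 0 0 0.044 0"
}}

```text
clock: 5.03
tcp_pos: [0.6364, 0.0518, 0.0671]
orientation: [-2.221, -2.221, 0.003]
contact_force: [0.5, -0.1, -3.0]
grip_width: 0.0206
gripper_force: 59.5
```

Run:
```python
from h import *
p,Q=tool();print(p,Q.as_matrix().round(3),r.get_obs()['contact_force'])
im=r.grab_frame('scene')[:,:,::-1][235:365,225:405]
cv2.imwrite("pics/s3.png",cv2.resize(im,(800,578),interpolation=cv2.INTER_CUBIC))
print(shift([.637,.0513,.0327]).round(4))
```

```text
[0.63644552 0.0517795  0.06710625] [[-0.     1.    -0.002]
 [ 1.     0.    -0.001]
 [-0.001 -0.002 -1.   ]] [ 0.49611458 -0.13335453 -2.96609653]
[-0.0009 -0.0004  0.0355]
```

View pics/s3.png

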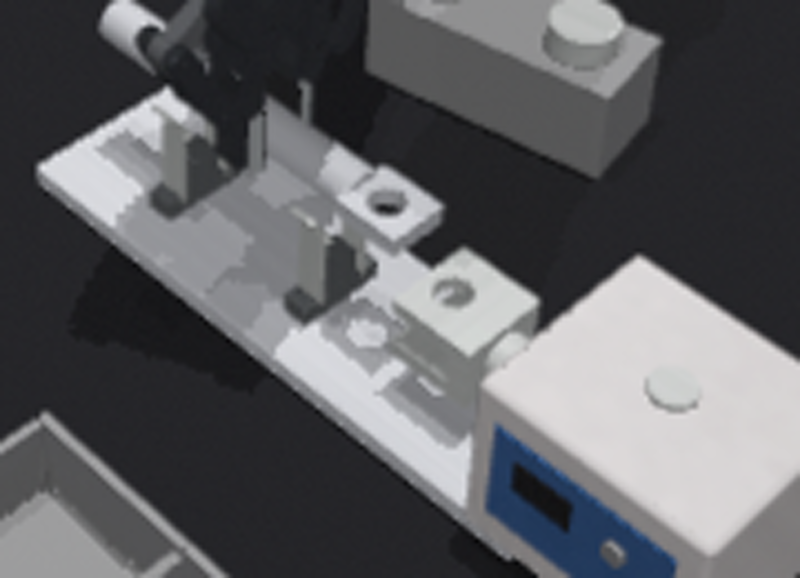

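The rod is above both clips with the tongue flat. Its hole is at (387,202) in the crop and the fork hole at (454,293), so I'll check the along-row gap by projection.

Run:
```python
from h import *
k=800/180
f=lambda u,v,z:at('scene',(225+u/k,235+v/k),z).round(4)
print('rod hole',f(387,202,.0894),'fork hole',f(454,293,.066),'nose mid',f(423,227,.0894), 'fork front edge mid', f(430,276,.066))
```

```text
rod hole [0.6376 0.1283 0.0894] fork hole [0.6376 0.1685 0.066 ] nose mid [0.6373 0.1486 0.0894] fork front edge mid [0.6379 0.1552 0.066 ]
```

Request:
{"api": "play_rows", "payload": {
  "targets": "1 -0.0005 0 0.005 0;1 -0.0005 0 0.010 0;1 -0.0005 0 0.014 0;1 -0.0005 0 0.018 0;1 -0.0005 0 0.022 0;1 -0.0005 0 0.026 0;1 -0.0005 0 0.030 0;1 -0.0005 0 0.030 0"
}}

```text
clock: 5.75
tcp_pos: [0.6366, 0.0523, 0.0365]
orientation: [-2.219, -2.223, 0.001]
contact_force: [0.4, 0.5, -4.4]
grip_width: 0.0197
gripper_force: 59.4
```

Request:
{"api": "play_rows", "payload": {
  "targets": "1 0 0 0.002 0;1 0 0 0.004 0;1 0 0 0.0055 0;1 0 0 0.0055 0"
}}

```text
clock: 6.08
tcp_pos: [0.6369, 0.0521, 0.0327]
orientation: [2.219, 2.224, -0.001]
contact_force: [-4.2, -1.3, 8.1]
grip_width: 0.0201
gripper_force: 60.7
```

Run:
```python
from h import *
o=r.get_obs();print(o['tcp_pos'],o['contact_force'],o['moment'])
im=r.grab_frame('scene')[:,:,::-1][235:365,225:405]
cv2.imwrite("pics/s4.png",cv2.resize(im,(800,578),interpolation=cv2.INTER_CUBIC))
```

```text
[0.63686436 0.05212719 0.03268309] [-4.17678318 -1.27905258  8.10681281] [-0.1149436   0.90706397  0.03157321]
```

View pics/s4.png

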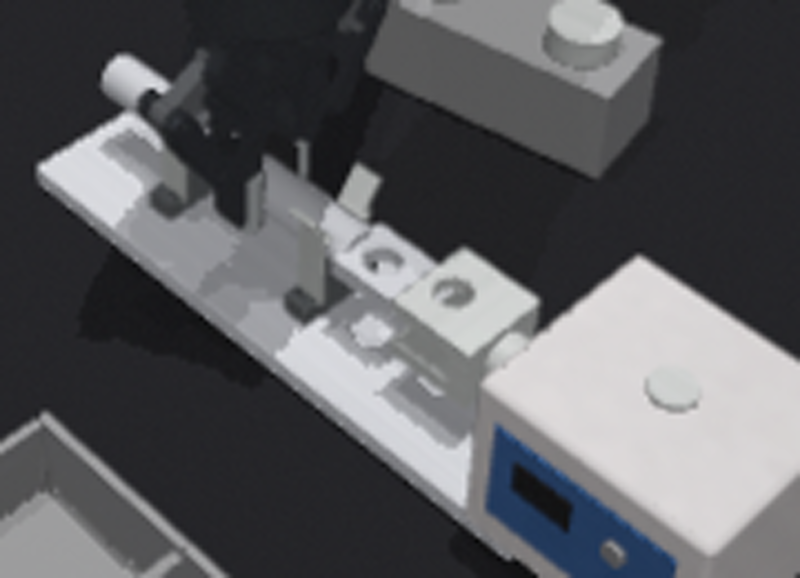

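The tongue is level with the fork slot and the front clip's fingers stand around the shaft. The tail is at (130,75). I'll press a little more to make sure both clips have snapped.

Request:
{"api": "play_rows", "payload": {
  "targets": "1 0 0 0.001 0;1 0 0 0.002 0;1 0 0 0.002 0"
}}

```text
clock: 6.38
tcp_pos: [0.6369, 0.0521, 0.0325]
orientation: [2.219, 2.223, -0.001]
contact_force: [-9.3, -1.7, 23.0]
grip_width: 0.0199
gripper_force: 62.1
```

Request:
{"api": "play_rows", "payload": {
  "targets": "1 0 0 -0.001 0;0.4 0 0 -0.002 0;0 0 0 -0.002 0;0 0 0 -0.002 0;0 0 0 -0.002 0;0 -0.01 0 -0.002 0;0 -0.019 0 -0.002 0;0 -0.019 0 -0.002 0"
}}

```text
clock: 7.05
tcp_pos: [0.637, 0.0291, 0.0314]
orientation: [2.222, 2.219, -0.003]
contact_force: [0.5, -1.0, -0.8]
grip_width: 0.0427
gripper_force: 0.0
```

Run:
```python
from h import *
o=r.get_obs();print(o['tcp_pos'],o['contact_force'],o['grip_width'])
a=r.grab_frame('scene')[:,:,::-1][235:365,225:405]
w=r.grab_frame('wrist')[:,:,::-1]
a=cv2.resize(a,(400,289),interpolation=cv2.INTER_CUBIC);w=cv2.resize(w,(385,289),interpolation=cv2.INTER_AREA)
cv2.imwrite("pics/c5.png",np.hstack([a,w]))
```

```text
[0.63702494 0.02909354 0.03137543] [ 0.48792574 -0.98548302 -0.82890545] 0.04270652952833267
```

View pics/c5.png

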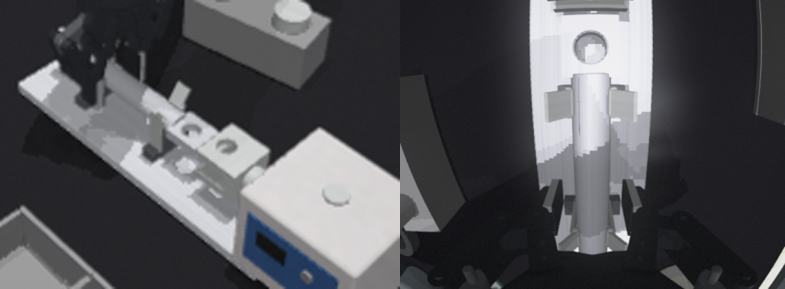

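The wrist view shows the shaft between the fingers of both clips, straight on the row, with the nose just short of the fork. Next I grip and slide.

Request:
{"api": "play_rows", "payload": {
  "targets": "0.5 0 0 0 0;1 0 0 0 0;1 0 0 0 0;1 0 0 0 0;1 0 0 0 0;1 0 0 0 0"
}}

```text
clock: 7.65
tcp_pos: [0.6371, 0.0335, 0.032]
orientation: [2.219, 2.224, 0.0]
contact_force: [-1.3, 0.2, 2.7]
grip_width: 0.0202
gripper_force: 58.5
```

Request:
{"api": "play_rows", "payload": {
  "targets": "1 0.005 0 0 0;1 0.010 0 0 0;1 0.015 0 0 0;1 0.020 0 0 0;1 0.025 0 0 0;1 0.030 0 0 0;1 0.035 0 0 0;1 0.035 0 0 0"
}}

```text
clock: 8.32
tcp_pos: [0.637, 0.0666, 0.032]
orientation: [2.219, 2.222, -0.003]
contact_force: [-1.2, -3.4, 4.9]
grip_width: 0.0199
gripper_force: 58.8
```

Request:
{"api": "play_rows", "payload": {
  "targets": "1 0.002 0 0 0;1 0.004 0 0 0;1 0.006 0 0 0;1 0.006 0 0 0;1 0.006 0 0 0"
}}

```text
clock: 8.73
tcp_pos: [0.637, 0.0715, 0.0319]
orientation: [2.22, 2.22, -0.004]
contact_force: [-1.5, -6.2, 4.9]
grip_width: 0.0202
gripper_force: 58.9
```

Request:
{"api": "play_rows", "payload": {
  "targets": "1 0.001 0 0 0;1 0.002 0 0 0;1 0.003 0 0 0;1 0.003 0 0 0"
}}

```text
clock: 9.07
tcp_pos: [0.637, 0.0733, 0.0319]
orientation: [2.22, 2.219, -0.006]
contact_force: [-2.0, -7.1, 5.9]
grip_width: 0.0204
gripper_force: 59.0
```

Request:
{"api": "play_rows", "payload": {
  "targets": "1 0.001 0 0 0;1 0.002 0 0 0;1 0.003 0 0 0;1 0.003 0 0 0"
}}

```text
clock: 9.4
tcp_pos: [0.637, 0.0733, 0.0319]
orientation: [2.22, 2.216, -0.011]
contact_force: [-2.2, -13.8, 8.6]
grip_width: 0.0202
gripper_force: 59.3
```

The rod stopped at 39.8 mm of travel with the force rising to 14 N, so it's home. I'll release it and go above the pin.

Request:
{"api": "play_rows", "payload": {
  "targets": "1 -0.003 0 0 0;0.4 -0.003 0 0 0;-0.2 -0.003 0 0 0;-1 -0.003 0 0 0;-1 -0.003 0 0 0;-1 -0.003 0 -0.03 0;-1 -0.003 0 -0.07 0;-1 -0.003 0 -0.11 0"
}}

```text
clock: 10.07
tcp_pos: [0.6358, 0.0779, 0.1419]
orientation: [-2.216, -2.223, 0.003]
contact_force: [1.0, -0.3, 0.4]
grip_width: 0.0855
gripper_force: 0.0
```

Request:
{"api": "play_rows", "payload": {
  "targets": "-1 0 0 -0.02 0;-1 -0.01 -0.03 -0.02 0;-1 -0.02 -0.065 -0.02 0;-1 -0.03 -0.1 -0.02 0;-1 -0.045 -0.14 -0.02 0;-1 -0.054 -0.166 -0.02 0;-1 -0.054 -0.166 -0.02 0;-1 -0.054 -0.166 -0.02 0"
}}

```text
clock: 10.73
tcp_pos: [0.47, 0.0226, 0.162]
orientation: [2.219, 2.223, -0.0]
contact_force: [0.8, 0.2, 0.4]
grip_width: 0.0854
gripper_force: 0.0
```

Run:
```python
from h import *
import pickle
p,Q=tool();print(p,Q.as_matrix().round(3))
c=r.camera_info('wrist')
im=r.grab_frame('wrist')[:,:,::-1]
pickle.dump((c,p,Q.as_rotvec()),open('w6.pkl','wb'))
cv2.imwrite("pics/w6.png",cv2.resize(im,(800,600),interpolation=cv2.INTER_CUBIC))
```

```text
[0.47004304 0.02257716 0.16203461] [[-0.002  1.     0.   ]
 [ 1.     0.002 -0.001]
 [-0.001  0.    -1.   ]]
```

View pics/w6.png

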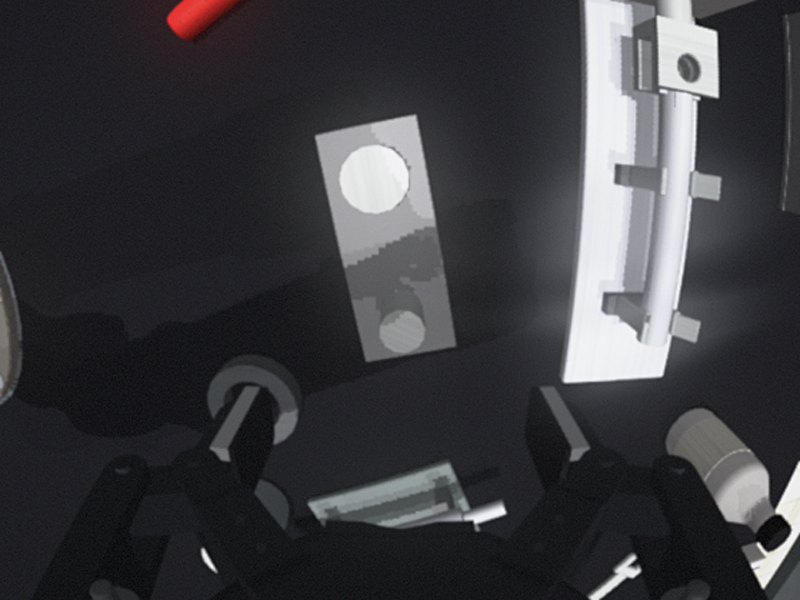

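The rod is home in the fork. The pin head is at (402,332), and the fork hole is at (689,67).

Run:
```python
from h import *
s=800/560
q=at('wrist',(402.5,331.5),.088,s);f=at('wrist',(688.5,67.5),.066,s);b=at('wrist',(374.5,179),.068,s)
print('pin',q,'fork',f,'short',b,np.linalg.norm((q-b)[:2]))
print(shift([q[0],q[1],.058]).round(4))
im=cv2.imread('pics/w6.png',0)
_,t=cv2.threshold(im[305:360,375:430],125,255,0)
g=im[305:360,375:430];print(g[27,::4],g[::4,27])
```

```text
pin [0.47282317 0.01740773 0.088     ] fork [0.63835228 0.16923122 0.066     ] short [0.45842194 0.09258938 0.068     ] 0.07654851706411935
[-0.0059  0.001   0.1043]
[106 121 151 149 148 149 154 153 150 149 149 150 145 105] [ 94  98 127 151 149 151 148 153 147 150 149 145 118  36]
```

Request:
{"api": "play_rows", "payload": {
  "targets": "-1 -0.0055 0.0015 0.02 0;-1 -0.0055 0.0015 0.045 0;-1 -0.0055 0.0015 0.07 0;-1 -0.0055 0.0015 0.09 0;-1 -0.0055 0.0015 0.1 0;-1 -0.0055 0.0015 0.103 0;-1 -0.0055 0.0015 0.103 0;-0.3 -0.0055 0.0015 0.103 0"
}}

```text
clock: 11.45
tcp_pos: [0.4737, 0.0179, 0.0595]
orientation: [2.218, 2.224, 0.002]
contact_force: [-0.0, 1.3, 0.7]
grip_width: 0.0756
gripper_force: 0.0
```

Request:
{"api": "play_rows", "payload": {
  "targets": "0.3 0 0 0 0;0.6 0 0 0 0;1 0 0 0 0;1 0 0 0 0;1 0 0 0 0;1 0 0 0 0;1 0 0 0 0",
  "squeeze": 50
}}

```text
clock: 12.03
tcp_pos: [0.4728, 0.0172, 0.0595]
orientation: [2.219, 2.223, 0.0]
contact_force: [-0.6, -0.6, 6.5]
grip_width: 0.0226
gripper_force: 48.6
```

Request:
{"api": "play_rows", "payload": {
  "targets": "1 0 0 -0.02 0;1 0 0 -0.05 0;1 0 0 -0.085 0;1 0 0 -0.115 0;1 0.02 0.022 -0.12 0;1 0.045 0.05 -0.12 0;1 0.07 0.077 -0.12 0;1 0.095 0.104 -0.12 0"
}}

```text
clock: 12.7
tcp_pos: [0.5774, 0.113, 0.1792]
orientation: [2.22, 2.222, 0.0]
contact_force: [-0.4, -0.8, -0.4]
grip_width: 0.0228
gripper_force: 49.3
```

Request:
{"api": "play_rows", "payload": {
  "targets": "1 0.02 0.022 0 0;1 0.04 0.044 0 0;1 0.0555 0.0605 0 0;1 0.0555 0.0605 0.02 0;1 0.0555 0.0605 0.035 0;1 0.0555 0.0605 0.045 0;1 0.0555 0.0605 0.045 0;1 0.0555 0.0605 0.045 0"
}}

```text
clock: 13.37
tcp_pos: [0.6363, 0.1677, 0.1334]
orientation: [-2.219, -2.223, 0.002]
contact_force: [0.4, 0.4, -1.5]
grip_width: 0.0224
gripper_force: 49.5
```

Run:
```python
from h import *
o=r.get_obs();print(o['tcp_pos'],o['grip_width'],tool()[1].as_matrix().round(3).tolist())
im=r.grab_frame('scene')[:,:,::-1][235:325,275:395]
cv2.imwrite("pics/s7.png",cv2.resize(im,(800,600),interpolation=cv2.INTER_CUBIC))
```

```text
[0.63626335 0.1676504  0.13338401] 0.022448045963912037 [[-0.002, 1.0, -0.001], [1.0, 0.002, -0.001], [-0.001, -0.001, -1.0]]
```

View pics/s7.png

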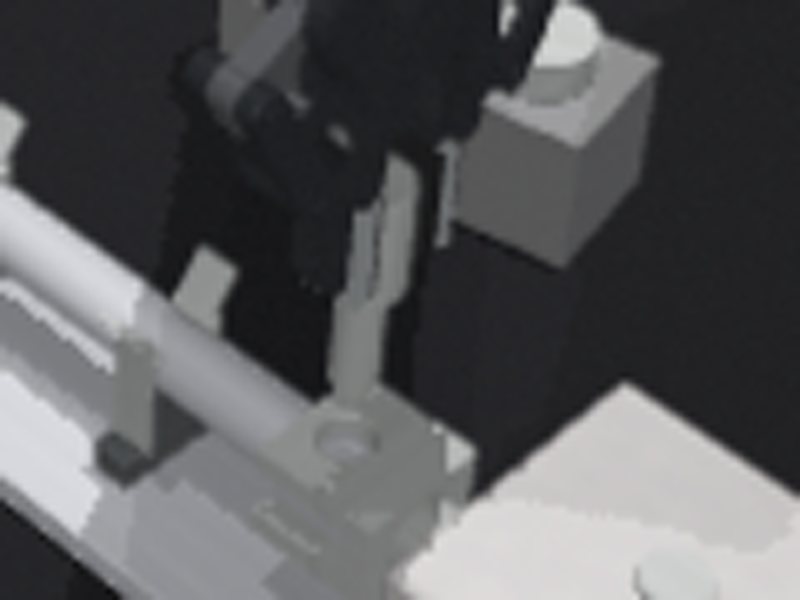

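The pin tip at (351,394) hangs over the fork hole at (347,440). I'll project both to get the offset.

Run:
```python
from h import *
k=800/120
f=lambda u,v,z:at('scene',(275+u/k,235+v/k),z)
t=f(351,394,.080);h=f(347,440,.066);print('tip',t,'hole',h,'diff',h-t)
print('shank high (z~.118)',f(363,300,.118))
c=r.camera_info('scene');ff=210/np.tan(np.radians(c['fov_y']/2));M=np.array(c['rotation']);M=R.from_rotvec(M) if M.size==3 else R.from_matrix(M)
for z in(.066,.08,.1,.12):
    v=M.inv().apply(np.array([.6363,.1677,z])-c['position']);uv=v[:2]/v[2]*ff+[c['cx'],c['cy']];print(z,((uv-[275,235])*k).round(1))
```

```text
tip [0.63496643 0.16590897 0.08      ] hole [0.63792021 0.16846431 0.066     ] diff [ 0.00295378  0.00255534 -0.014     ]
shank high (z~.118) [0.63646522 0.16780556 0.118     ]
0.066 [348.9 435.6]
0.08 [352.6 399.9]
0.1 [358.1 347.7]
0.12 [363.7 294.1]
```

Request:
{"api": "play_rows", "payload": {
  "targets": "1 0.001 0.0015 0 0;1 0.001 0.0015 0.006 0;1 0.001 0.0015 0.012 0;1 0.001 0.0015 0.017 0;1 0.001 0.0015 0.022 0;1 0.001 0.0015 0.027 0;1 0.001 0.0015 0.030 0;1 0.001 0.0015 0.030 0"
}}

```text
clock: 14.08
tcp_pos: [0.6375, 0.1688, 0.1026]
orientation: [-2.219, -2.223, 0.003]
contact_force: [-1.8, -1.5, -2.4]
grip_width: 0.0224
gripper_force: 49.4
```

Request:
{"api": "play_rows", "payload": {
  "targets": "1 0 0 0.005 0;1 0 0 0.010 0;1 0 0 0.015 0;1 0 0 0.020 0;1 0 0 0.024 0;1 0 0 0.027 0;1 0 0 0.0285 0;1 0 0 0.0285 0"
}}

```text
clock: 14.75
tcp_pos: [0.6377, 0.1687, 0.0744]
orientation: [-2.219, -2.223, 0.003]
contact_force: [-3.3, -2.8, -3.1]
grip_width: 0.0226
gripper_force: 49.4
```

Request:
{"api": "play_rows", "payload": {
  "targets": "1 0 0 0.001 0;1 0 0 0.002 0;1 0 0 0.003 0;1 0 0 0.003 0"
}}

```text
clock: 15.08
tcp_pos: [0.6378, 0.1688, 0.0736]
orientation: [2.219, 2.223, -0.002]
contact_force: [-10.1, -5.4, 12.0]
grip_width: 0.0223
gripper_force: 51.0
```

The head is on the fork at the predicted height, with 12 N of reaction. I'll release and retreat.

Request:
{"api": "play_rows", "payload": {
  "targets": "1 0 0 -0.002 0;0.6 0 0 -0.002 0;0.2 0 0 -0.002 0;-0.3 0 0 -0.002 0;-1 0 0 -0.002 0;-1 0 0 -0.002 0;-1 0 0 -0.002 0;-1 0 0 -0.005 0"
}}

```text
clock: 15.75
tcp_pos: [0.6382, 0.1693, 0.077]
orientation: [-2.219, -2.223, 0.0]
contact_force: [-0.9, 0.7, -0.6]
grip_width: 0.0852
gripper_force: 0.0
```

Request:
{"api": "play_rows", "payload": {
  "targets": "-1 0 0 -0.02 0;-1 0 0 -0.05 0;-1 0 0 -0.085 0;-1 0 0 -0.12 0;-1 -0.03 -0.03 -0.14 0;-1 -0.06 -0.06 -0.14 0;-1 -0.09 -0.08 -0.14 0;-1 -0.09 -0.08 -0.14 0"
}}

```text
clock: 16.42
tcp_pos: [0.5546, 0.0711, 0.2172]
orientation: [2.225, 2.214, -0.01]
contact_force: [0.5, -1.3, -0.8]
grip_width: 0.0855
gripper_force: 0.0
```

Run:
```python
from h import *
o=r.get_obs();print(o['tcp_pos'],o['contact_force'],o['grip_width'])
im=r.grab_frame('wrist')[:,:,::-1].copy()
c=r.camera_info('wrist')
def px(P):
    f=210/np.tan(np.radians(c['fov_y']/2));M=np.array(c['rotation']);M=R.from_rotvec(M) if M.size==3 else R.from_matrix(M)
    v=M.inv().apply(np.array(P)-c['position']);t=np.arccos(v[2]/np.linalg.norm(v));return v[:2]/np.hypot(*v[:2])*t*f+[c['cx'],c['cy']]
q=px([.638,.1687,.102]);print(q)
x,y=q.astype(int);g=cv2.cvtColor(im,6);a,b=max(0,y-40),max(0,x-40);g=g[a:y+40,b:x+40]
print(b,a);print('\n'.join(' '.join('%3d'%v for v in row) for row in g[::4,::4]))
```

```text
[0.55459956 0.0711072  0.21724556] [ 0.54943526 -1.30633401 -0.81945133] 0.08547423664858195
[380.48424442  95.21897056]
340 55
234 222 151 128 158 203 224 232 222 181 234 234 232 234  89  59  60  54  53  49
235 220 155 128 157 202 224 232 221 180 234 234 232 233  95  59  58  56  52  51
229 135 239 237 236 232 232 231 228 208 234 234 233 233  94  59  56  53  53  49
137  90 236 235 235 236 235 235 234 234 234 234 232 234 100  58  58  55  54  50
105  90 238 235 234 235 234 236 236 234 235 234 234 233  89  58  62  54  54  52
118 106 237 235 235 225 219 223 229 232 230 231 231 232  99  57  56  57  55  52
118 117 238 235 231 221 224 203 122 212 226 229 224 233  89  59  58  55  53  52
115 117 237 235 219 216 100 100 230 232 229 224 224 226  96  60  59  55  51  51
110 108 235 230 210 127 102 104 236 233 228 230 226 221  89  62  61  56  53  50
118 112 237 235 222 102  98 114 235 234 232 232 226 227 161  59  59  59  52  54
116 113 239 235 236 116  97  91 237 232 234 229 230 227 115  62  60  56  56  54
117 113 237 235 234 216  94  97 215 231 230 227 229 225  78  63  60  61  57  53
114 107 237 234 234 228 218  98  89 168 234 228 218 228  63  65  62  58  56  54
176 143 205 224 228 228 228 224 228 233 231 233 232 231  76  70  65  61  60  59
237 221 214 142 136 190 229 235 231 214 231 235 232 232  67  67  66  65  60  57
235 222 194 142 141 176 230 235 227 210 232 235 231 233  67  73  68  65  63  60
235 224 205 142 142 196 230 235 227 221 232 234 232 231  72  74  73  69  68  65
235 222 205 142 145 200 232 234 225 222 233 234 231 231  75  77  76  74  68  65
234 221 203 142 149 195 232 234 223 223 231 233 229 233  79  81  79  76  72  69
224 209 172 143 153 199 232 234 221 228 231 234 230 232  82  85  83  78  75  72
```

The pin head appears where a seated head should be, and the rod and fork are undisturbed, so I'm handing in.

```bash
python3 -c "
from bench import r
print(r.hand_in())"
```

```text
the job is handed in; nothing more can be done
None
```

I handed the job in at about 16.5 s. The rod looks snapped into both clips and stopped home in the fork, and the pin is down with its head on the fork. The gripper is clear of everything; the hand-in returned no verdict.

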